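Set the hinge drilling jig square

ROBOT

A 6-joint arm with a two-finger parallel gripper is mounted at the origin on the work surface. World frame = base frame: x ahead of the robot, y to its left, z up, the work surface at z = 0. Lengths are in mm, angles in degrees, forces in N, time in s.
With the tool pointing down it reaches from about 350 to 850 mm from the base axis. Payload 8.1 kg.
Tool frame: the origin (TCP) lies at the very end of the fingers, on their centre line; the grasp point (between the pads) lies 19 mm behind it; z points along the fingers, y is the direction in which the jaws open and shut (so a half turn about z gives the same grasp; the last joint's range is limited). The gripper opens to 85 mm and grips with 20 to 120 N. Pads are 22 mm wide; open, the fingers measure 114 mm over their backs; the gripper's body (76 mm by 85 mm) begins 54 mm behind the grasp point. The pads swing forward as they close: fully open they stand 13 mm farther back than shut.
Start: joints at [-69.465, 7.471, 85.268, -0, 87.261, -4.893], TCP at [257.644, -541.871, 231.292] pointing down, gripper open.
Joint ranges: [-169.43, 169.43], [-51.17, 129.36], [1.28, 143.12], [-76.62, 256.62], [0, 156.53], [-152.29, 152.29]. Speed limits (degrees/s): [136.94, 136.94, 159.86, 180, 180, 180].

INTERFACE

Orientations are given as [roll, pitch, yaw] about the fixed x, y, z axes, in that order (R = Rz(yaw) Ry(pitch) Rx(roll)).
In Python, from bench import r gives the robot as it stands.
- The arm moves only by the shell command python3 -m crank 'ROWS' [OPENING] [FORCE]. ROWS is JSON, a list that holds one entry, the list of rows, each a list of 6 numbers: the shift along the tool's x, y, z in m, then the turn, a rotation vector about the tool's x, y, z in rad. A call has 1 to 10 rows; each row is the pose to reach, as a shift and turn from the pose measured when the call began, along the tool's axes at that moment; what a row does not reach only later rows make up. A row lasts 1/8 s, in which the tool goes at most 62.5 mm and 10.7 degrees, less where a joint would pass 70% of its speed; a pose out of reach is approached as far as the arm can. A call with a gripper value outside its range is refused whole. OPENING is the closure, from 0 (fully open) to 1 (shut), set as the call begins (- or left out, the last holds). The fingers move at their own pace and stop on an object; FORCE is the grip in N (left out, the last holds). Time passes only in rows, so rows that repeat a pose let the fingers close. It gives the time, the measured TCP pose, the force and the opening at its end, in the units of the state.
- r.sense(): the state, without advancing time (a new reading comes with each control period).
- r.snapshot(name): name is "side" or "top"; returns (picture, depth): 480x640x3 uint8, blue, green, red; 480x640 float32, mm along the optical axis (not along the pixel's ray), 0 where there is no reading.
- r.get_calibration(name): a dict with "mtx" (3x3 intrinsics, pixels), "cam_to_world" (4x4, takes a point from camera to world coordinates). Camera axes: x right, y down, z forward; pixel columns grow to the right and rows downward; lengths in mm; the calibration is good to about 2 mm. A picture is of the moment at which its call begins. get_calibration takes no time and is no camera call.
- r.hand_in(): hands the job in, once; it reports no verdict.
Trained networks look in the newest picture that a camera, given by its name, has taken for a name from the list of things; names that differ only in an ending like _2 or _b are one class to them, and where a whole thing is asked for, a point or a joint stands for the part that bears it (a point fixed in the world has none). Each returns a list of dicts, best first, with "conf" (0 to 1); they miss things now and then, are a little off and sometimes report something else, mostly with a low value. They report only what shows in the picture. A call takes as long as a camera call. They do not tell look-alikes from the thing itself.
- r.look_for(thing, camera): "extent" ([left, top, right, bottom] in pixels, round what is visible of it).
- r.landmark_of(thing, camera): "pixel" ([column, row] in pixels: a listed point, or the origin of a listed thing).
The state is a dict: "time": time; "joint_pos": joint angles; "qd": joint speeds; "joint_efforts": joint torques, N m; "tool_pos": TCP position; "tcp_rot": TCP orientation; "ft_force": force on the tool from outside, world axes, zero at the start; "wrist_torque": the same for the moment, N m; "finger_gap": finger opening in mm.
Only numpy, scipy, OpenCV 4.12 (cv2) and the standard library are available. Lean on these libraries where they do the work, as an engineer would, in place of code of your own. Each camera call takes 0.05 s, during which the arm holds its last target.

TASK

Get the hinge drilling jig ready: turn the steel guide disc that is screwed down on the jig (its stud is there to push it round by) until the flat cut into its rim lies against the jig's alignment bar. Leave the similar but fully round disc on the bench where it lies.

Things in the scene. Friction and masses are not known exactly. Their poses are not given: they have to be found in the camera images.
- disc: Level steel disc, radius 45, 10 thick (mm), turning on a screw (head 28 wide, 6 proud of it) in a jig board 190 x 150 x 18; top face 28 above bench. Origin: underside centre. x points to the middle of its one flat, 38 from centre, 48 long. Starts with the flat 55 to 125 deg counter-clockwise of the bar (seen from above): turn it clockwise. Drag at the stud 1 to 2 N; stays where left.
- stud_top (a point): Centre of the top of the upright brass stud on the flat-edged disc, for turning it: 12 mm diameter, 30 mm tall above the disc's top face (top 58 mm above the bench), 30 mm from the disc's centre on the side opposite the flat.
- bar_face (a point): Middle of the face of the jig's steel alignment bar (110 long, 12 thick, top 32 mm above bench; low block behind). x: face normal, away from the disc, its line passes through the screw; face lies along y. Bar slides along x, sprung (5 N) onto the disc's rim: 45 mm from the screw on the round, 38 on the flat, where it holds the disc lightly. Home: disc x and this x point the same way.
- round_disc: Bystander: similar steel disc with the same stud but a fully round rim, radius 45 mm, 10 mm thick, lying loose on the bench to the right (-y) of the jig, 150 to 200 mm from the screw. Origin: centre of its underside. To be left where it lies.
Mind the look-alikes: they are no part of the job. Leave any green look-alike of the part that bears bar_face alone. What is shaped like the disc but red is not meant.

How it is judged (in metres and radians):
At the end, for the whole second after the job is handed in: The flat lies against the alignment bar: disc and bar within 10 degrees of parallel, the bar's face within 5 mm of the flat and its middle within 10 mm of the flat's middle along it; the disc is at rest (angle between the x axis of disc and the x axis of bar_face, either way round below 0.175 rad and x of bar_face in the frame of disc between 0.033 and 0.043 m and y of bar_face in the frame of disc between -0.01 and 0.01 m and linear speed of disc below 0.01 m/s and angular speed of disc below 0.05 rad/s); the robot touches nothing.
It fails at once if the fully round disc beside the jig is moved by more than 15 mm (distance of round_disc from where it was at the start of the episode above 0.015 m).
It also fails if it takes over 32 s, if anything falls off the work surface, if the arm or the gripper's body presses on something with over 40 N, if the wrist force passes 120 N, or if a joint passes its speed limit or range.

## Working session

There is one attempt and no reset: what is moved stays moved. The work goes in short steps, Python scripts to look and compute and a shell command to move; the robot and the scene stay as the last step left them, time stands still between calls to the robot, and variables do not carry over. Pictures are saved under pics/ and viewed, and the job is handed in when it is done.

```bash
mkdir -p pics; ls; cat > h.py <<'E'
from bench import r
import numpy as np, cv2
def px2w(cam,px,z):
    c=r.get_calibration(cam);K=np.array(c["mtx"]);T=np.array(c["cam_to_world"])
    d=T[:3,:3]@np.linalg.inv(K)@np.array([px[0],px[1],1.]);o=T[:3,3]
    return o+d*(z-o[2])/d[2]
E
python3 - <<'E'
from h import *
for c in ["top","side"]:
    im,d=r.snapshot(c); cv2.imwrite(f"pics/{c}0.png",im)
    for n,z in [("disc",18),("stud_top",58),("bar_face",None),("round_disc",0)]:
        for q in r.landmark_of(n,c)[:4]: print(c,n,np.round(q["pixel"],1),round(q["conf"],2),px2w(c,q["pixel"],25 if z is None else z).round(1))
s=r.sense();print(s)
E
```

```text
pics
top disc [353.9 170.1] 0.87 [559.7 -95.4  18. ]
top disc [230.9 183.8] 0.77 [532.6  95.8  18. ]
top stud_top [372.6 175.8] 0.95 [ 540.5 -120.2   58. ]
top stud_top [227.5 193. ] 0.73 [508.6  94.4  58. ]
top bar_face [439.9 347.7] 0.91 [ 288.5 -226.8   25. ]
top round_disc [443.2 229. ] 0.84 [ 472.7 -239.6    0. ]
side disc [366.1 202.4] 0.71 [535.4  80.3  18. ]
side disc [391.1 272.6] 0.56 [555.9 -92.1  18. ]
side stud_top [391.  268.4] 0.78 [ 547.1 -117.8   58. ]
side stud_top [354.6 187.9] 0.67 [510.8  74.4  58. ]
side bar_face [212.7 351. ] 0.94 [ 288.5 -229.1   25. ]
side bar_face [421.1 276.8] 0.86 [ 600.3 -108.4   25. ]
side round_disc [350.8 355.3] 0.93 [ 479.4 -228.6    0. ]
{'time': 0.5, 'joint_pos': array([-6.94661957e+01,  7.47329627e+00,  8.52700121e+01,  6.34312189e-04,
        8.72606187e+01, -4.89499214e+00]), 'qd': array([ 0.00195643, -0.10527039, -0.11286165,  0.01790437,  0.06822634,
       -0.01993437]), 'joint_efforts': array([-1.25832525e-03, -5.68714035e+01, -5.00360692e+01, -2.09500267e-04,
        2.93123667e-03,  3.60572176e-05]), 'tool_pos': array([ 257.63482034, -541.85792894,  231.24876992]), 'tcp_rot': array([-1.79996141e+02, -9.66369118e-04,  2.54287661e+01]), 'ft_force': array([-0.6241699 , -0.0129907 ,  0.52168603]), 'wrist_torque': array([ 0.00843751, -0.0070825 , -0.01649101]), 'finger_gap': 85.42540264908628}
```

View pics/top0.png

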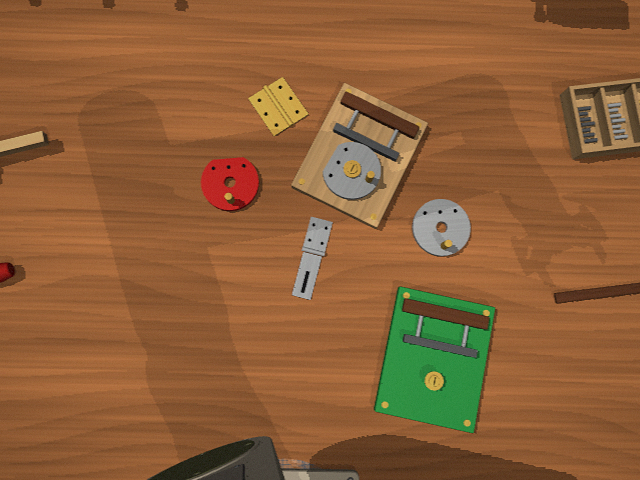

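View pics/side0.png

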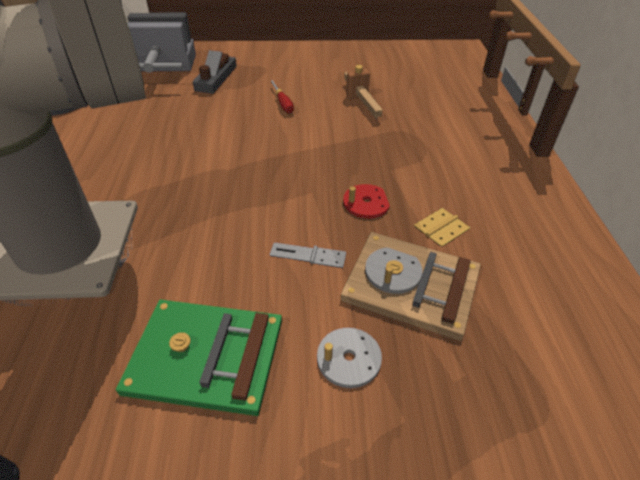

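```bash
python3 - <<'E'
import cv2
a=cv2.imread("pics/top0.png");cv2.imwrite("pics/t0z.png",cv2.resize(a[120:270,290:490],None,fx=4,fy=4,interpolation=cv2.INTER_CUBIC))
E
```

```text
(no output)
```

View pics/t0z.png

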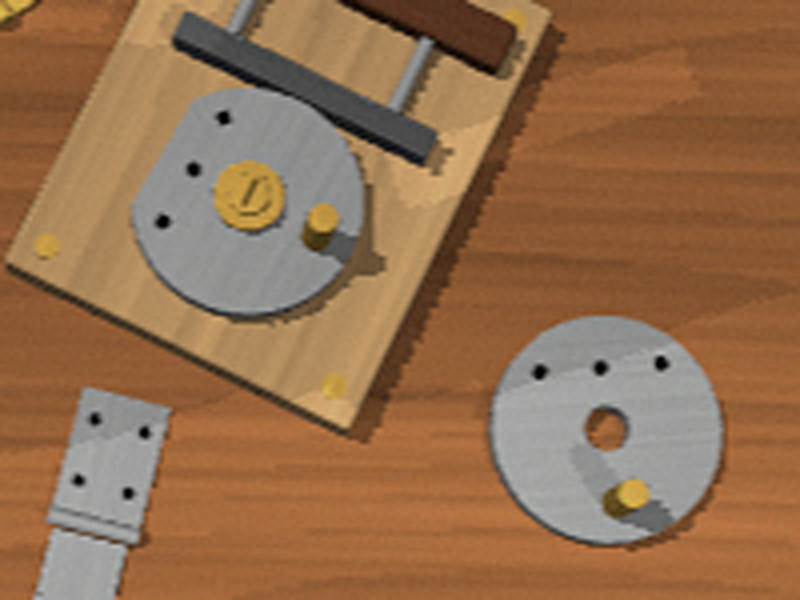

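The top view shows the wooden jig with the disc screw at about (352,169), stud top at about (371,174), flat facing left and the bar up-right at about (366,141). The loose round disc is at (442,228). The green jig and red disc are look-alikes. I'll refine the geometry using both cameras.

```bash
python3 - <<'E'
import cv2
a=cv2.imread("pics/side0.png");cv2.imwrite("pics/s0z.png",cv2.resize(a[225:345,335:495],None,fx=5,fy=5,interpolation=cv2.INTER_CUBIC))
E
```

```text
(no output)
```

View pics/s0z.png

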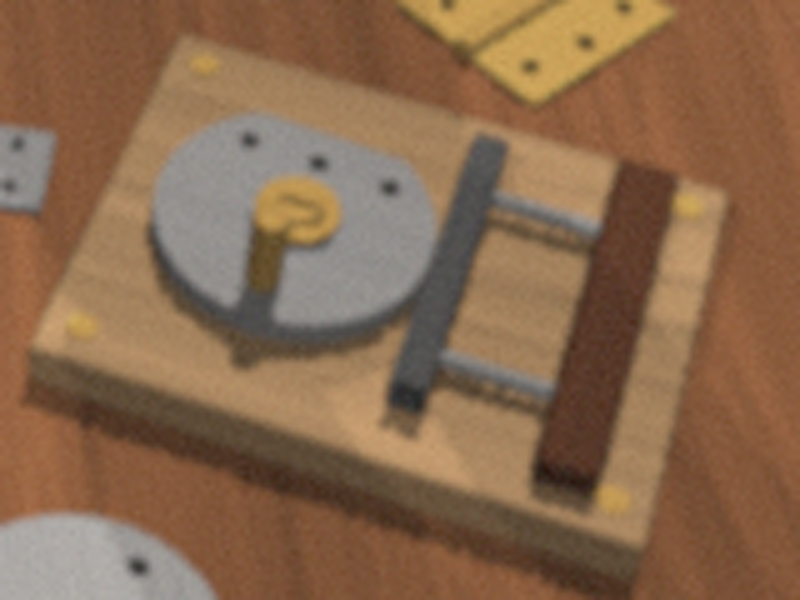

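```bash
python3 - <<'E'
from h import *
t=lambda u,v:(u/4+290-.4,v/4+120-.4)
s=lambda u,v:(u/5+335-.4,v/5+225-.4)
a=px2w("top",t(250,192),34);b=px2w("side",s(298,207),34)
p=px2w("top",t(323,215),58);q=px2w("side",s(266,230),58)
print("screw",a,b);print("stud",p,q)
for f,n in ((t,"top"),):
    l=[px2w("top",t(*x),32) for x in ((175,40),(417,163))]
    l2=[px2w("top",t(*x),32) for x in ((188,13),(437,133))]
    for L in(l,l2):
        d=L[0]-L[1];print("bar",L,np.linalg.norm(d),np.degrees(np.arctan2(d[1],d[0]))-90)
    L=[px2w("top",t(*x),28) for x in ((193,105),(135,205))];d=L[0]-L[1]
    print("flat",np.linalg.norm(d),np.degrees(np.arctan2(d[1],d[0]))+90)
l=[px2w("side",s(*x),32) for x in ((475,135),(393,385))];d=l[0]-l[1];print("bar side",l,np.degrees(np.arctan2(d[1],d[0]))-90)
for c in(a,b):
  for w in (p,q):
    d=w-c;print(np.hypot(*d[:2]),np.degrees(np.arctan2(d[1],d[0])))
E
```

```text
screw [559.10118831 -91.29453422  34.        ] [558.97524725 -92.19494725  34.        ]
stud [ 544.18416901 -116.84229058   58.        ] [ 541.64172492 -121.95790843   58.        ]
bar [array([619.76086112, -61.44681659,  32.        ]), array([ 572.99894137, -156.0331105 ,   32.        ])] 105.51418926403656 -26.307039992389576
bar [array([630.84891795, -66.32739432,  32.        ]), array([ 585.22010795, -163.78616791,   32.        ])] 107.61134165392576 -25.088324377220104
flat 46.139268352172834 61.81098926549974
bar side [array([622.53636766, -61.33507999,  32.        ]), array([ 576.77032651, -161.48706973,   32.        ])] -24.558783021649006
29.58386925368728 -120.28012782315773
35.28562569097583 -119.65681672666965
28.744869601883725 -120.96832392558163
34.442486184417824 -120.2159089655731
```

```bash
python3 -m crank '[[[0.049,-0.029,0.01,0,0,-0.06],[0.098,-0.058,0.02,0,0,-0.12],[0.147,-0.087,0.03,0,0,-0.18],[0.196,-0.116,0.04,0,0,-0.24],[0.245,-0.144,0.05,0,0,-0.30],[0.294,-0.173,0.06,0,0,-0.36],[0.343,-0.202,0.07,0,0,-0.42],[0.392,-0.231,0.08,0,0,-0.48],[0.441,-0.260,0.09,0,0,-0.54],[0.441,-0.260,0.1,0,0,-0.604]]]' 0.74 20
```

```text
time: 1.75
tool_pos: [546.1, -114.0, 131.1]
tcp_rot: [180.0, -0.1, 60.4]
ft_force: [-0.0, -0.8, -0.7]
finger_gap: 22.5
```

```bash
python3 -m crank '[[[-0.004,0,0.03,0,0,0],[-0.004,0,0.055,0,0,0],[-0.004,0,0.055,0,0,0],[-0.004,0,0.055,0,0,0]]]'
python3 - <<'E'
from h import *
print(r.sense()["tool_pos"],r.sense()["tcp_rot"])
for c,(x0,y0) in (("top",(290,120)),("side",(310,170))):
    im,d=r.snapshot(c); cv2.imwrite(f"pics/{c}1.png",cv2.resize(im[y0:y0+150,x0:x0+200],None,fx=4,fy=4,interpolation=cv2.INTER_CUBIC))
E
```

```text
time: 2.25
tool_pos: [544.8, -117.7, 77.2]
tcp_rot: [179.9, -0.1, 60.4]
ft_force: [-0.2, -0.3, 0.8]
finger_gap: 22.4
[ 544.77004962 -117.6694364    77.24979064] [ 1.79907684e+02 -8.46272923e-02  6.04226737e+01]
```

View pics/side1.png

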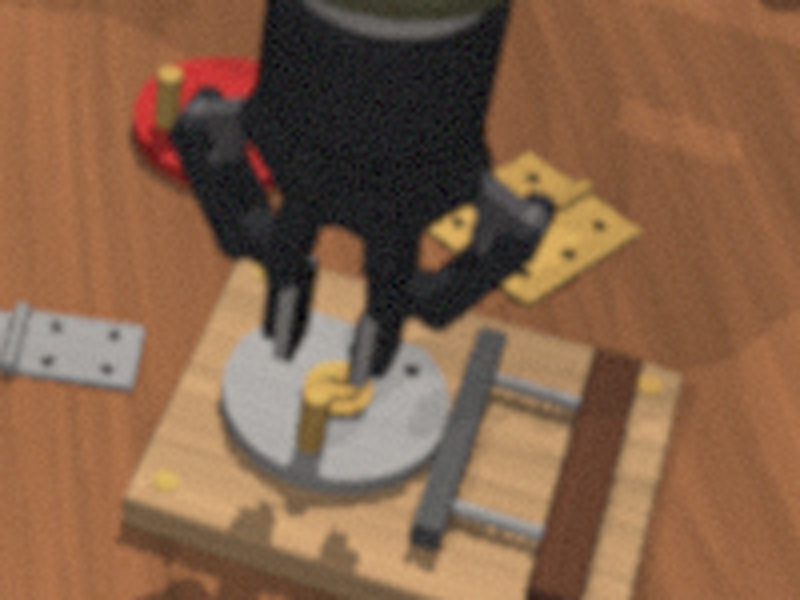

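View pics/top1.png

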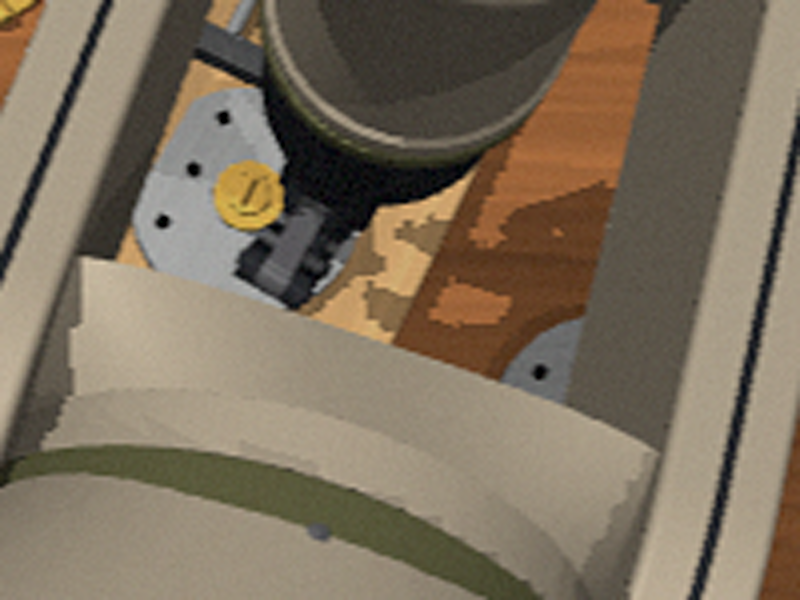

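```bash
python3 - <<'E'
from h import *
def proj(cam,P):
    c=r.get_calibration(cam);T=np.linalg.inv(np.array(c["cam_to_world"]));q=np.array(c["mtx"])@(T@np.r_[P,1])[:3];return q[:2]/q[2]
for z in (77.2,82,58): print(z,(proj("side",[544.8,-117.7,z])-[310,170]+.4)*4)
print(px2w("side",(314/4+310-.4,394/4+170-.4),58))
E
```

```text
77.2 [325.44964395 360.96258673]
82 [326.98367627 352.19315003]
58 [319.45898511 395.20873847]
[ 542.82661956 -117.02352238   58.        ]
```

Side view: the fingertips (about 285,350 and 365,375 in the zoom) straddle the line above the stud top (314,395), so alignment is within 2 mm. Next I descend with the fingers caging the stud.

```bash
python3 -m crank '[[[-0.001,-0.001,0.02,0,0,0],[-0.001,-0.001,0.04,0,0,0],[-0.001,-0.001,0.04,0,0,0],[-0.001,-0.001,0.04,0,0,0]]]' 0.76
python3 - <<'E'
from h import *
s=r.sense();p=s["tool_pos"];print(p,s["tcp_rot"],s["ft_force"])
yaw=s["tcp_rot"][2]
im,d=r.snapshot("side");x0,y0=310,170; cv2.imwrite("pics/side2.png",cv2.resize(im[y0:y0+150,x0:x0+200],None,fx=4,fy=4,interpolation=cv2.INTER_CUBIC))
from math import *
y0=radians(yaw);ex=np.array([cos(y0),sin(y0)]);ey=np.array([sin(y0),-cos(y0)])
C=np.array([559,-92])
for k in range(0,92,6):
    a=radians(-120-k);w=C+30*np.array([cos(a),sin(a)])-p[:2]
    print(k,round(w@ex/1000,4),round(w@ey/1000,4),round(radians(yaw-60+k),3))
E
```

```text
time: 2.85
tool_pos: [543.7, -118.1, 37.4]
tcp_rot: [179.9, -0.1, 60.4]
ft_force: [0.6, 0.5, 0.7]
finger_gap: 20.3
[ 543.72860134 -118.14959986   37.38388962] [ 1.79887128e+02 -8.90357115e-02  6.04186341e+01] [0.55514801 0.48096768 0.73317922]
0 0.0003 0.0002 0.007
6 0.0005 -0.003 0.112
12 0.001 -0.0061 0.217
18 0.0018 -0.0091 0.321
24 0.003 -0.012 0.426
30 0.0044 -0.0148 0.531
36 0.0061 -0.0174 0.636
42 0.0081 -0.0199 0.74
48 0.0104 -0.0221 0.845
54 0.0128 -0.024 0.95
60 0.0155 -0.0257 1.055
66 0.0183 -0.0271 1.159
72 0.0212 -0.0282 1.264
78 0.0243 -0.029 1.369
84 0.0274 -0.0295 1.473
90 0.0305 -0.0296 1.578
```

View pics/side2.png

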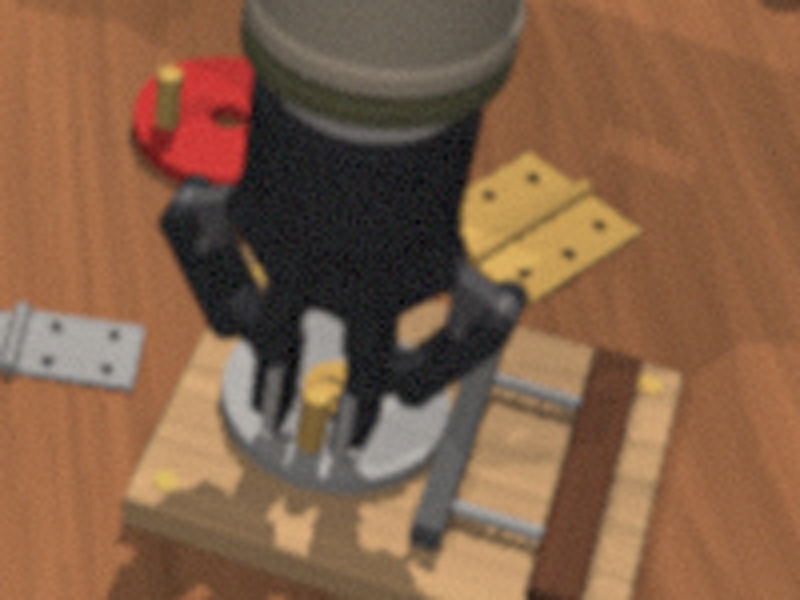

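The stud at zoom (313,410) sits between the fingers. Now I turn clockwise along the arc.

```bash
python3 -m crank '[[[0.0005,-0.003,0,0,0,0.112],[0.001,-0.006,0,0,0,0.217],[0.002,-0.009,0,0,0,0.321],[0.003,-0.012,0,0,0,0.426],[0.0045,-0.015,0,0,0,0.531],[0.006,-0.0175,0,0,0,0.636],[0.008,-0.020,0,0,0,0.74],[0.0105,-0.022,0,0,0,0.845],[0.013,-0.024,0,0,0,0.95],[0.0155,-0.0257,0,0,0,1.055]]]' 0.8
cat > look.py <<'E'
from h import *
import sys
from math import *
n=sys.argv[1]
im,d=r.snapshot("side");x0,y0=310,200; cv2.imwrite(f"pics/side{n}.png",cv2.resize(im[y0:y0+150,x0:x0+200],None,fx=4,fy=4,interpolation=cv2.INTER_CUBIC))
s=r.sense();p=s["tool_pos"];print(p,s["tcp_rot"],s["ft_force"])
yaw=s["tcp_rot"][2]
y0=radians(yaw);ex=np.array([cos(y0),sin(y0)]);ey=np.array([sin(y0),-cos(y0)])
C=np.array([559,-92])
for k in range(60,100,3):
    a=radians(-120-k);w=C+30*np.array([cos(a),sin(a)])-p[:2]
    print(k,round(w@ex/1000,4),round(w@ey/1000,4),round(radians(yaw-60+k),3))
E
python3 look.py 3
```

```text
time: 4.15
tool_pos: [530.1, -93.7, 39.2]
tcp_rot: [179.9, -0.3, -0.2]
ft_force: [-2.6, -5.9, 0.8]
finger_gap: 17.0
[529.97362634 -93.28487943  39.1052824 ] [179.87357444  -0.26325593  -0.55290266] [-3.31058042 -6.74778694  2.52891434]
60 -0.001 -0.0013 -0.01
63 -0.001 -0.0028 0.043
66 -0.0009 -0.0044 0.095
69 -0.0007 -0.006 0.147
72 -0.0004 -0.0075 0.2
75 -0.0 -0.009 0.252
78 0.0004 -0.0106 0.305
81 0.0009 -0.012 0.357
84 0.0015 -0.0135 0.409
87 0.0022 -0.0149 0.462
90 0.0029 -0.0163 0.514
93 0.0037 -0.0177 0.566
96 0.0046 -0.019 0.619
99 0.0055 -0.0202 0.671
```

View pics/side3.png

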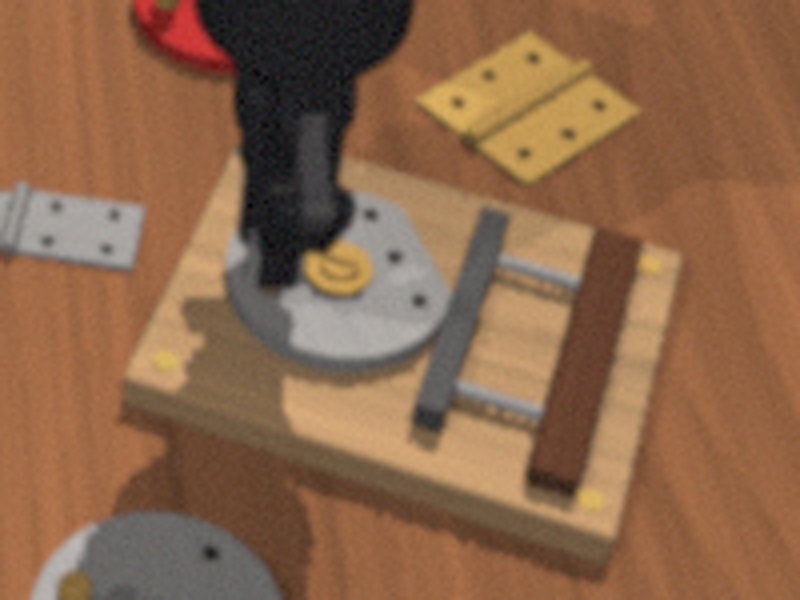

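The disc has turned most of the way: the holes now run from (370,215) to (420,300) in the zoom. I continue.

```bash
python3 -m crank '[[[-0.001,-0.003,0.001,0,0,0.043],[-0.001,-0.006,0.001,0,0,0.147],[0,-0.009,0.001,0,0,0.252],[0.001,-0.012,0.001,0,0,0.357],[0.002,-0.015,0.001,0,0,0.46],[0.003,-0.0165,0.001,0,0,0.514],[0.003,-0.0165,0.001,0,0,0.514]]]'
python3 look.py 4 | head -1
```

```text
time: 5.08
tool_pos: [533.9, -76.9, 38.9]
tcp_rot: [-180.0, -0.4, -30.0]
ft_force: [0.1, 0.5, 0.2]
finger_gap: 17.1
[533.72478721 -76.89446497  38.758335  ] [-179.96028511   -0.35957816  -29.92055357] [-0.08891809 -0.78390769 -1.0081742 ]
```

View pics/side4.png

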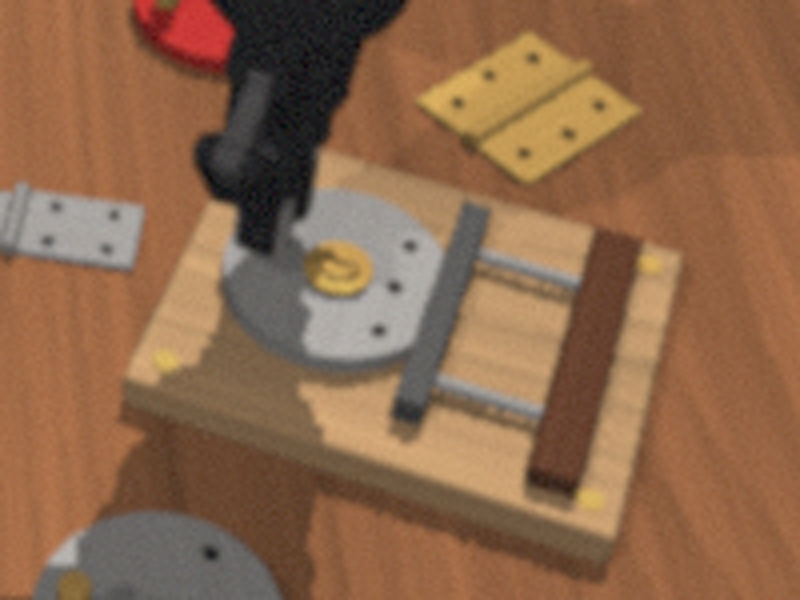

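The bar has sprung inward and the flat lies along it, with contact force near zero. I lift straight up, then retreat.

```bash
python3 -m crank '[[[0,0,-0.03,0,0,0],[0,0,-0.07,0,0,0],[0,0,-0.12,0,0,0],[0,0,-0.17,0,0,0],[0,-0.05,-0.18,0,0,0],[0,-0.10,-0.18,0,0,0],[0,-0.15,-0.18,0,0,0],[0,-0.2,-0.18,0,0,0],[0,-0.25,-0.18,0,0,0],[0,-0.25,-0.18,0,0,0]]]'
python3 - <<'E'
from h import *
for c,(x0,y0) in (("top",(290,120)),("side",(310,200))):
    im,d=r.snapshot(c); cv2.imwrite(f"pics/{c}5.png",cv2.resize(im[y0:y0+150,x0:x0+200],None,fx=4,fy=4,interpolation=cv2.INTER_CUBIC))
    for n,z in (("disc",18),("stud_top",58),("bar_face",25),("round_disc",0)):
        for q in r.landmark_of(n,c)[:3]: print(c,n,np.round(q["pixel"],1),round(q["conf"],2),px2w(c,q["pixel"],z).round(1))
print(r.sense()["tool_pos"],r.sense()["ft_force"])
E
```

```text
time: 6.38
tool_pos: [657.9, 143.5, 217.9]
tcp_rot: [-180.0, -0.3, -29.6]
ft_force: [-1.0, -0.8, -0.2]
finger_gap: 17.1
top disc [353.7 171.7] 0.82 [557.1 -95.1  18. ]
top disc [229.3 184.4] 0.77 [531.5  98.2  18. ]
top stud_top [227.5 197.2] 0.9 [502.3  94.2  58. ]
top stud_top [347.6 181.1] 0.6 [531.4 -83.   58. ]
top bar_face [361.8 149.7] 0.96 [ 590.9 -106.8   25. ]
top bar_face [439.9 351.1] 0.57 [ 283.5 -226.7   25. ]
top round_disc [442.5 229.8] 0.59 [ 471.4 -238.5    0. ]
side disc [395.2 273.6] 0.96 [562.2 -94.4  18. ]
side disc [364.9 202.8] 0.93 [533.   79.2  18. ]
side stud_top [350.4 189.9] 0.94 [502.8  69.   58. ]
side stud_top [378.3 247.7] 0.73 [533.7 -74.2  58. ]
side bar_face [210.9 349. ] 0.89 [ 285.7 -225.8   25. ]
side bar_face [415.9 276.6] 0.73 [ 592.1 -107.7   25. ]
side round_disc [350.4 358. ] 0.6 [ 478.4 -232.9    0. ]
[657.32920025 139.51098801 219.30148843] [ 1.39085065  0.36359528 -0.11197522]
```

View pics/top5.png

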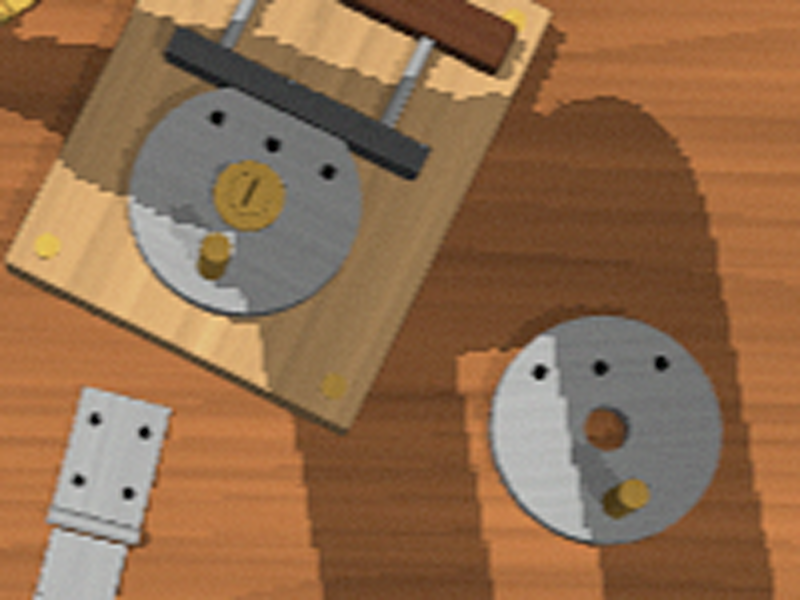

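View pics/side5.png

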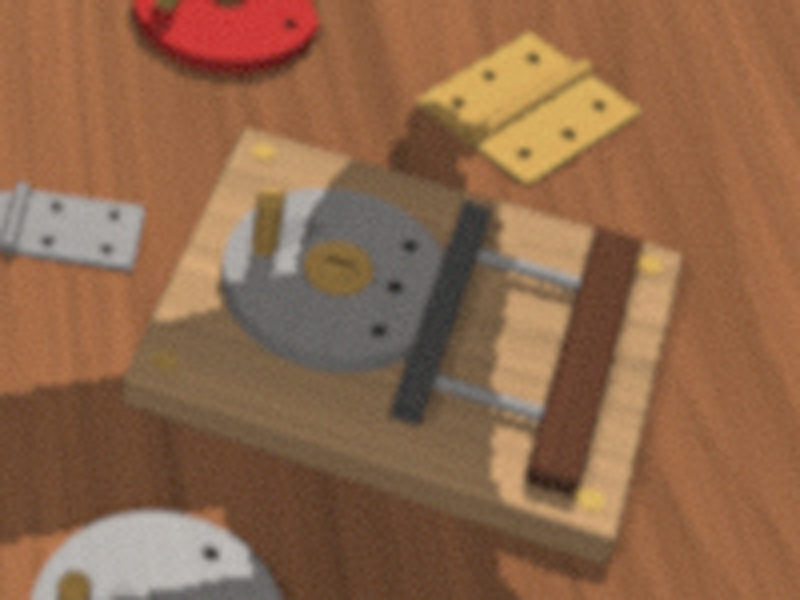

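The top view shows the hole line (217,118)–(329,172) and the bar's front edge (170,55)–(413,178) parallel to about 1°, with the bar against the flat. The round disc hasn't moved and the arm is clear.

```bash
python3 -m crank '[[[0,0,0,0,0,0],[0,0,0,0,0,0],[0,0,0,0,0,0]]]'; python3 -c "
from bench import r
print(r.hand_in())"
```

```text
time: 7.25
tool_pos: [657.3, 139.5, 219.3]
tcp_rot: [-179.9, -0.4, -30.0]
ft_force: [0.4, -1.1, 0.0]
finger_gap: 17.2
the job is handed in; nothing more can be done
None
```

The flat on the steel guide disc now lies against the jig's alignment bar, and I handed the job in at about 7.3 s. No verdict was reported.

I put the part-closed fingers around the stud and pushed the disc about 86° clockwise. The bar then sprang in onto the flat, and I lifted straight up and moved away.

**Flat and bar:** in the last top picture the line of holes beside the flat and the bar's front edge are parallel to about 1°. The bar has moved inward onto the flat.

**Bar distance:** the landmark networks put the bar face about 35 mm from the screw. That fits the flat (38 mm) rather than the round rim (45 mm), allowing for calibration and network error.

**Bystanders:** the round disc shows at the same place in the top picture before and after. The networks' positions for it shift by 2 to 4 mm, which is within their noise. The arm did not go near the green jig or the red disc.

**Robot:** clear of everything at hand-in, with wrist force near zero. The highest wrist force reading I saw was about 8 N.

No check failed. The only disagreement was a spread of up to about 9 mm between the two cameras' network positions for the stud.

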